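# Transfer an assembly kit to the outgoing rack in reverse order

### The job

The four parts standing in the plywood rack are in fitting order, counted from its steel-bar end, and the next station unloads the other way round. Move them all to the empty aluminium rack in reverse order: the part nearest the steel bar in the plywood rack goes to the bay farthest from the aluminium rack's steel bar, and so on through the row. Stand each part upright in the middle of its own grey felt pad, the two long ones square across the row as they were.

Things in the scene. Friction and masses are not known exactly. Their poses are not given: they have to be found in the camera images.
- wooden_rack: The plywood rack that holds the four parts at the start. Fixed plate 124 mm (x) by 334 mm (y), 10 mm thick; z up. A dark steel bar (8 mm wide, top 21 mm over the table, at y = +168 mm) lies across its +y end. Origin: on the table, under the middle of the row. Bays centred at x = 0, y = -120, -40, +40, +120 mm; in each lies a separate grey felt pad whose top is 12 mm above the table.
- metal_rack: The bare aluminium rack, empty at the start. Fixed plate 124 mm (x) by 334 mm (y), 10 mm thick; z up. A dark steel bar (8 mm wide, top 21 mm over the table, at y = +168 mm) lies across its +y end. Origin: on the table, under the middle of the row. Bays centred at x = 0, y = -120, -40, +40, +120 mm; in each a felt pad (116 mm in x, 62 mm in y), top 12 mm over the table, for one part.
- knob: Black star knob, 29 x 32 mm, 22 mm high, head up on its round stem (17 mm across, 10 mm high; the lobed head is 10 to 22 mm above its foot). Origin: centre of its underside; z up.
- saddle: Black moulded saddle block, 40 mm (x) by 90 mm (y) by 40 mm high, with a V-shaped dip in the middle of its top (26 mm high there). Flat sides at x = +-20 mm to grip. Origin: centre of its underside; z up. At the start its long y axis lies across the row.
- block: Pine spacer block, 45 mm (x) by 110 mm (y) by 40 mm high. Origin: centre of its underside; z up. At the start its long y axis lies across the row.
- bush: Turned aluminium flanged bush, standing on its flange (52 mm diameter, 7 mm thick); the barrel above is 34 mm in diameter, total height 44 mm, with a 20 mm bore in its top. Origin: centre of its underside; z up.
- pad_knob: Grey felt pad 116 x 62 x 2 mm, fixed in the bay of the wooden rack where the star knob stands at the start; it stays there and so marks the part's first bay. Origin: centre of its underside; axes as the wooden rack's. The four pads look alike.
- pad_saddle: Grey felt pad 116 x 62 x 2 mm, fixed in the bay of the wooden rack where the saddle block stands at the start; it stays there and so marks the part's first bay. Origin: centre of its underside; axes as the wooden rack's. The four pads look alike.
- pad_block: Grey felt pad 116 x 62 x 2 mm, fixed in the bay of the wooden rack where the pine block stands at the start; it stays there and so marks the part's first bay. Origin: centre of its underside; axes as the wooden rack's. The four pads look alike.
- pad_bush: Grey felt pad 116 x 62 x 2 mm, fixed in the bay of the wooden rack where the bush stands at the start; it stays there and so marks the part's first bay. Origin: centre of its underside; axes as the wooden rack's. The four pads look alike.

How it is judged:
By the outcome, as a careful person would: the job done as asked, in the order asked, and still so for the second after the job is handed in, with the robot touching nothing.
It also fails if it takes over 104 s, if anything falls off the work surface, if the arm or the gripper's body presses on something with over 40 N, if the wrist force passes 120 N, or if a joint passes its speed limit or range.

### The arm

A 7-joint arm with a two-finger parallel gripper is mounted at the origin on the work surface; the furniture and walls round the work are solid. World frame = base frame: x ahead of the robot, y to its left, z up, the work surface at z = 0. Lengths are in mm, angles in rad, forces in N, time in s.
With the tool pointing down it reaches from about 425 to 1025 mm from the base axis. Payload 3.6 kg.
Tool frame: the origin (TCP) lies on the centre line of the jaws, within the pads' length; the fingertips stand 25 mm ahead of it and the grasp point (between the pads) lies 6 mm ahead of it; z points along the fingers, y is the line along which they close (so a half turn about z gives the same grasp; the last joint's range is limited). The gripper opens to 85 mm and grips with 20 to 120 N. Pads are 22 mm wide; open, the fingers measure 114 mm over their backs; the gripper's body (76 mm by 85 mm) begins 54 mm behind the grasp point. The pads swing forward as they close: fully open they stand 13 mm farther back than shut.
Start: joints at [1.083, 0.591, 0.048, 1.609, -0.033, 0.943, -0.034], TCP at [278.854, -669.231, 256.302] pointing down, gripper open.
Joint ranges: [-2.69, 2.69], [-0.47, 2.24], [-1.27, 1.36], [0.19, 2.51], [-1.53, 4.68], [0.08, 2.07], [-3.09, 3.09]. Speed limits (rad/s): [2.57, 2.57, 3.14, 3.14, 3.14, 3.14, 3.14].

### API

Orientations are given as a rotation vector (axis times angle).
In Python, from plant import status, eyes, robot gives the robot as it stands.
- The arm moves only by the tool apply_moves, never from a script. Its argument "rows" is a list of rows, each an object with "hand": the closure in counts, from 0 (fully open) to 255 (shut); "linear": the shift along the world's x, y, z in mm, a list of three; "turn": the turn, a rotation vector about the world's x, y, z in degrees, a list of three. In form: [{"hand": hand, "linear": [dx, dy, dz], "turn": [ax, ay, az]}, ...]. A call has 1 to 10 rows; each row shifts and turns the commanded pose from where the row before left it; what a row does not reach is not made up. A row lasts 1/10 s, in which the tool goes at most 50 mm and 8.59 degrees, less where a joint would pass 70% of its speed; a pose out of reach is approached as far as the arm can. A call is refused whole if a number of a shift passes 50 or a number of a turn 8.59, either way. A call with a gripper value outside its range is refused whole. The fingers move at their own pace and stop on an object; "newtons" is the grip in N (left out, the last holds). Time passes only in rows, so rows that do not move let the fingers close. It gives the time, the measured TCP pose, the force, the opening and the grip force at its end, in the units of the state.
- status.observe(): the state, without advancing time (a new reading comes with each control period).
- eyes.snapshot(name): name is "scene" or "top" or "wrist"; returns a dict with "image" (400x640x3 uint8, blue, green, red), "intrinsics" (3x3 intrinsics, pixels), "k1" (the pictures are not rectified: a ray, as slopes to the right and down, at radius r is drawn at 1 + k1 r^2 times it, then the intrinsics apply), "rvec" (rotation vector, rad) and "tvec" (3), from world to camera coordinates, as OpenCV has them. Camera axes: x right, y down, z forward; pixel columns grow to the right and rows downward; lengths in mm; the calibration is good to about 2 mm. A picture is of the moment at which its call begins. There is no depth.
- robot.close_job(): hands the job in; it is judged then, once.
The state is a dict: "time_s": time; "joints": joint angles; "dq": joint speeds; "joint_torque": joint torques, N m; "tool_pos": TCP position; "tool_rot": TCP orientation; "contact_force": force on the tool from outside, world axes, zero at the start; "ft_torque": the same for the moment, N m; "opening": finger opening in mm; "gripper_force": force on a finger pad.
Only numpy, scipy, OpenCV 4.12 (cv2) and the standard library are available. Lean on these libraries where they do the work, as an engineer would, in place of code of your own. Each camera call takes 0.05 s, during which the arm holds its last target. There are 200 camera calls.

## Working session

There is one attempt and no reset: what is moved stays moved. The work goes in short steps, Python scripts to look and compute and a tool call to move; the robot and the scene stay as the last step left them, time stands still between calls to the robot, and variables do not carry over. Pictures are saved under pics/ and viewed, at most 16 in all, crops included, and the job is handed in when it is done.

Besides the shell and the picture viewer there is one more tool, called after "Request:" in YAML: its name, and indented under it one key for each argument. apply_moves: Moves the arm, as the interface text tells. Its arguments: {"type":"object","properties":{"rows":{"type":"array","items":{"type":"object","properties":{"hand":{"type":"number"},"linear":{"type":"array","items":{"type":"number"}},"turn":{"type":"array","items":{"type":"number"}}}}},"newtons":{"type":"number"}},"required":["rows"]}

```bash
ls; mkdir -p pics; cat > h.py <<'E'
import numpy as np, cv2
from plant import status, eyes, robot
def snap(n,f=None):
    s=eyes.snapshot(n)
    if f: cv2.imwrite('pics/'+f,s['image'])
    return s
def cast(s,px,z):
    K=np.array(s['intrinsics'],float);k1=s['k1']
    px=np.atleast_2d(np.array(px,float))
    d=np.c_[(px[:,0]-K[0,2])/K[0,0],(px[:,1]-K[1,2])/K[1,1]]
    u=d.copy()
    for _ in range(20): u=d/(1+k1*(u**2).sum(1,keepdims=True))
    R=cv2.Rodrigues(np.array(s['rvec'],float))[0];t=np.array(s['tvec'],float).ravel()
    C=-R.T@t; r=np.c_[u,np.ones(len(u))]@R
    return C+r*((z-C[2])/r[:,2])[:,None]
def proj(s,P):
    K=np.array(s['intrinsics'],float);R=cv2.Rodrigues(np.array(s['rvec'],float))[0]
    c=np.atleast_2d(P)@R.T+np.array(s['tvec'],float).ravel(); u=c[:,:2]/c[:,2:]
    u=u*(1+s['k1']*(u**2).sum(1,keepdims=True))
    return u*[K[0,0],K[1,1]]+[K[0,2],K[1,2]]
E
python3 - <<'E'
from h import *
for n in('top','scene','wrist'):
    s=snap(n,n+'0.png');R=cv2.Rodrigues(np.array(s['rvec'],float))[0]
    print(n,-R.T@np.array(s['tvec']).ravel(),np.array(s['intrinsics']).tolist(),s['k1'])
print(status.observe())
E
```

```text
pics
top [399.39050044  62.24206108 915.23517647] [[368.90551750416176, 0.0, 321.6670344511048], [0.0, 368.90551750416176, 200.4190280823775], [0.0, 0.0, 1.0]] -0.0030427333381328066
scene [-311.678605   -356.33206609  730.83618186] [[374.7108201462432, 0.0, 324.91212969615503], [0.0, 374.7108201462432, 200.07862036095003], [0.0, 0.0, 1.0]] -0.03282566646340736
wrist [ 354.47314064 -637.54709845  372.31988408] [[280.8585662387603, 0.0, 320.19742352696136], [0.0, 280.8585662387603, 197.5692952111717], [0.0, 0.0, 1.0]] 0.00015306197175041979
{'time_s': 0.15, 'joints': array([ 1.08249392,  0.59189638,  0.04830715,  1.60953836, -0.03330804,
        0.94273334, -0.03368697]), 'dq': array([-0.00026898, -0.00256314,  0.00153416, -0.00441986,  0.00039383,
       -0.00123924,  0.00089816]), 'joint_torque': array([ 2.62729576e-03, -5.49247885e+01,  1.54938038e+00, -1.98454803e+01,
        9.51577647e-03,  5.69731841e-03, -1.57228743e-05]), 'tool_pos': array([ 278.63603324, -668.65517937,  255.40806309]), 'tool_rot': array([-3.07887049e+00, -6.15936956e-01,  6.82126020e-04]), 'contact_force': array([ 0.12882656, -0.44456668, -0.20788814]), 'ft_torque': array([-0.06308685, -0.00294282,  0.00394403]), 'gripper_force': 0.0, 'opening': 85.35208782712327}
```

View pics/top0.png

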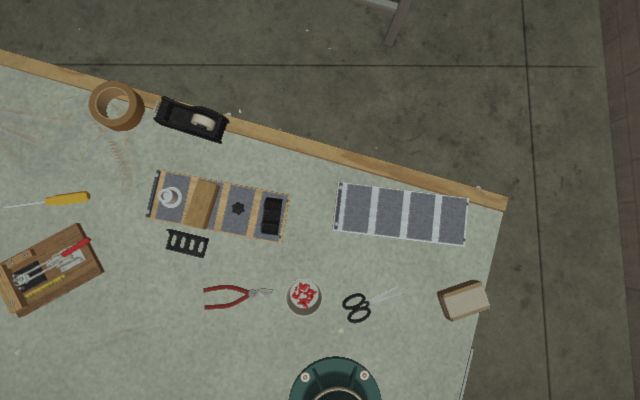

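View pics/scene0.png

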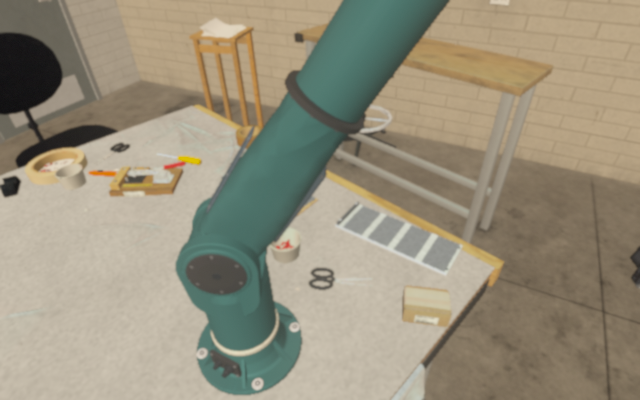

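Top view: the plywood rack spans (150,170)–(288,240) with its bar on the left, and holds bush (170,196), block (200,203), knob (238,208) and saddle (271,215). The empty aluminium rack spans (336,183)–(468,245), bar also on the left. The bush therefore goes to the rightmost bay, then block, knob and saddle moving towards the bar.

```bash
cat > m1.py <<'E'
from h import *
s=snap('top'); im=s['image']
def rects(mask,z,amin,label):
    cs,_=cv2.findContours(mask,cv2.RETR_EXTERNAL,cv2.CHAIN_APPROX_NONE)
    for c in cs:
        if cv2.contourArea(c)<amin: continue
        w=cast(s,c.reshape(-1,2),z)[:,:2].astype(np.float32)
        (cx,cy),(a,b),an=cv2.minAreaRect(w)
        print(label,np.round([cx,cy,a,b,an],1),'px',c.reshape(-1,2).mean(0).round())
hsv=cv2.cvtColor(im,cv2.COLOR_BGR2HSV)
for p in[(358,210),(388,213),(420,216),(452,220),(372,211),(338,205),(235,225),(271,190),(205,205),(220,210),(300,200),(168,181),(237,208)]:
    print(p,im[p[1],p[0]],hsv[p[1],p[0]])
roi=np.zeros(im.shape[:2],np.uint8)
cv2.fillPoly(roi,[np.array([[330,175],[480,188],[476,250],[328,235]])],255)
v=hsv[...,2]
m=((v<135)&(v>60)&(roi>0)).astype(np.uint8)*255
rects(m,12,150,'pad')
a=im[165:250,140:300];b=im[165:250,325:485]
cv2.imwrite('pics/crop1.png',cv2.resize(np.vstack([a,b]),None,fx=3.5,fy=3.5,interpolation=cv2.INTER_CUBIC)[:600])
E
python3 m1.py
```

```text
(358, 210) [107 105 100] [ 99  17 107]
(388, 213) [108 104  99] [103  21 108]
(420, 216) [106 101  98] [109  19 106]
(452, 220) [106 102  97] [103  22 106]
(372, 211) [172 170 163] [ 97  13 172]
(338, 205) [75 70 67] [109  27  75]
(235, 225) [106 102  97] [103  22 106]
(271, 190) [127 143 139] [ 38  29 143]
(205, 205) [ 72 109 131] [ 19 115 131]
(220, 210) [105 141 163] [ 19  91 163]
(300, 200) [135 150 142] [ 46  25 150]
(168, 181) [108 104  99] [103  21 108]
(237, 208) [40 41 39] [75 12 41]
pad [ 455.7 -142.5   62.2  118.4   82.1] px [389. 212.]
pad [466.1 -63.7  63.1 118.6  82.3] px [357. 207.]
pad [ 451.3 -261.2  211.9  142.3   82.1] px [436. 206.]
```

View pics/crop1.png

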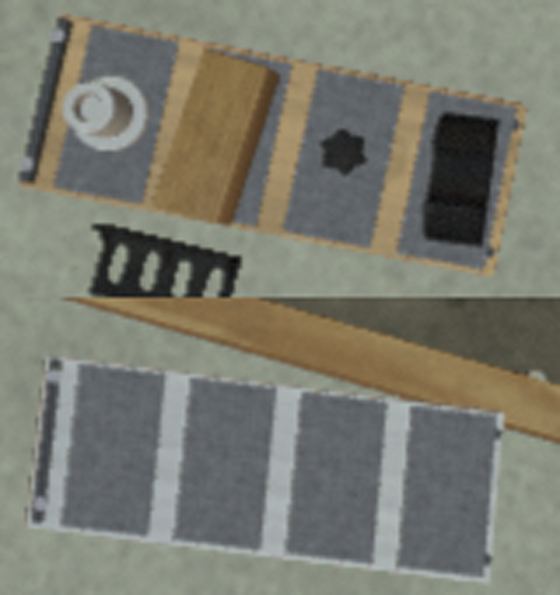

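The crop (3.5× scale) confirms the row: bush (105,112), block (210,140), knob (343,152), saddle (462,178). The aluminium rack's four pads are clear, with its bar at (45,440). Next I'll measure the plywood rack and its parts.

```bash
cat > m2.py <<'E'
from h import *
s=snap('top'); im=s['image']; hsv=cv2.cvtColor(im,cv2.COLOR_BGR2HSV)
f=4
def up(p): return cv2.resize(p,None,fx=f,fy=f,interpolation=cv2.INTER_CUBIC)
def ms(x0,y0,x1,y1,fn,z,lab,amin=30):
    p=up(im[y0:y1,x0:x1]); h=cv2.cvtColor(p,cv2.COLOR_BGR2HSV).astype(int)
    m=fn(h).astype(np.uint8)*255
    m=cv2.morphologyEx(m,cv2.MORPH_OPEN,np.ones((3,3)))
    cs,_=cv2.findContours(m,cv2.RETR_EXTERNAL,cv2.CHAIN_APPROX_NONE)
    for c in cs:
        if cv2.contourArea(c)<amin*f*f: continue
        q=(c.reshape(-1,2)+.5)/f-.5+[x0,y0]
        w=cast(s,q,z)[:,:2].astype(np.float32); r=cv2.minAreaRect(w)
        print(lab,np.round([*r[0],*r[1],r[2]],1),'px',q.mean(0).round(1))
grey=lambda h:(h[...,2]<135)&(h[...,2]>75)&(h[...,1]<45)&(h[...,0]>85)
ms(332,180,475,250,grey,12,'Mpad',150)
ms(150,165,295,245,grey,12,'Wpad',60)
ms(225,185,252,230,lambda h:h[...,2]<65,34,'knob')
ms(255,190,285,240,lambda h:h[...,2]<48,52,'saddle')
ms(180,165,222,235,lambda h:(h[...,1]>95),52,'block')
ms(150,180,188,215,lambda h:(h[...,2]>150)&(h[...,1]<45),19,'bush')
ms(145,165,165,225,lambda h:(h[...,2]<90)&(h[...,1]<60),21,'Wbar')
ms(332,180,345,235,lambda h:(h[...,2]<90),21,'Mbar')
E
python3 m2.py
```

```text
Mpad [ 432.5 -302.2   66.2  116.1   82.3] px [452.5 220. ]
Mpad [ 443.2 -221.7   63.   115.3   82.3] px [420.7 216.1]
Mpad [ 454.2 -142.1   62.6  116.    82.4] px [388.8 212. ]
Mpad [464.8 -63.2  63.2 116.4  82.3] px [356.9 208. ]
Wpad [447.3 148.4  63.2 113.9  78.3] px [270.2 216. ]
Wpad [463.8 228.3  59.4 113.6  78.4] px [237.8 209.8]
Wpad [475.5 284.1  20.1 113.4  81.7] px [215.5 203.9]
Wpad [496.  384.5  59.5 113.6  78.4] px [173.8 197.4]
knob [466.2 224.3  29.7  27.9   5.6] px [237.7 207.9]
saddle [446.2 144.   40.   84.2  82. ] px [271.2 215.8]
block [474.9 305.3  54.2 109.9  72.9] px [200.9 204.3]
bush [497.7 389.2  55.   49.5  44.7] px [169.6 196.6]
Wbar [505.7 428.9   9.6 113.6  78.5] px [152.9 193.5]
Mbar [471.4 -15.5   7.5  77.9  82.8] px [337.9 205.2]
```

Request:
apply_moves:
  rows:
    - {"hand":0,"linear":[16,42,0],"turn":[0,0,-3.4]}
    - {"hand":0,"linear":[16,42,0],"turn":[0,0,-3.4]}
    - {"hand":0,"linear":[16,42,0],"turn":[0,0,-3.4]}
    - {"hand":0,"linear":[16,42,0],"turn":[0,0,-3.4]}
    - {"hand":0,"linear":[16,42,0],"turn":[0,0,-3.4]}
    - {"hand":0,"linear":[16,42,0],"turn":[0,0,-3.4]}
    - {"hand":0,"linear":[16,42,0],"turn":[0,0,-3.4]}
    - {"hand":0,"linear":[16,42,0],"turn":[0,0,-3.4]}
    - {"hand":0,"linear":[16,42,0],"turn":[0,0,-3.4]}
    - {"hand":0,"linear":[16,42,0],"turn":[0,0,-3.4]}

```text
time_s: 1.25
tool_pos: [439.3, -247.5, 256.5]
tool_rot: [3.126, -0.315, 0.001]
contact_force: [0.9, -0.3, 0.9]
opening: 85.5
gripper_force: 0.0
```

```bash
cat >> h.py <<'E'
def st():
    o=status.observe();R=cv2.Rodrigues(o['tool_rot'])[0]
    a=np.degrees(np.arctan2(R[1,1],R[0,1]))%180
    print('t%.2f'%o['time_s'],'tcp',o['tool_pos'].round(1),'close%.1f'%a,'tilt',R[:2,2].round(3),'j',o['joints'].round(2),'F',o['contact_force'].round(1),'op%.1f gf%.1f'%(o['opening'],o['gripper_force']))
E
python3 -c "from h import *;st()"
```

```text
t1.25 tcp [ 439.3 -247.5  256.5] close78.5 tilt [ 0.001 -0.   ] j [ 0.31  0.32  0.15  2.1  -0.07  0.72 -1.27] F [ 0.9 -0.3  0.9] op85.5 gf0.0
```

Request:
apply_moves:
  rows:
    - {"hand":80,"linear":[1,45,0],"turn":[0,0,0]}
    - {"hand":80,"linear":[1,45,0],"turn":[0,0,0]}
    - {"hand":80,"linear":[1,45,0],"turn":[0,0,0]}
    - {"hand":80,"linear":[1,45,0],"turn":[0,0,0]}
    - {"hand":80,"linear":[1,45,0],"turn":[0,0,0]}
    - {"hand":80,"linear":[1,45,0],"turn":[0,0,0]}
    - {"hand":80,"linear":[1,45,0],"turn":[0,0,0]}
    - {"hand":80,"linear":[1,45,0],"turn":[0,0,0]}
    - {"hand":80,"linear":[1,45,0],"turn":[0,0,0]}
    - {"hand":80,"linear":[0,0,0],"turn":[0,0,0]}

```text
time_s: 2.25
tool_pos: [448.2, 163.4, 256.9]
tool_rot: [-3.123, 0.294, -0.003]
contact_force: [0.2, -0.5, -0.6]
opening: 58.7
gripper_force: 0.0
```

```bash
python3 -c "
from h import *;st()
s=snap('wrist','w1.png');R=cv2.Rodrigues(np.array(s['rvec'],float))[0];print(-R.T@np.array(s['tvec']).ravel(),R.round(2))
for p in [(447.7,150),(463.8,228.3),(479.9,306.4),(496,384.5)]: print(proj(s,[*p,12]))
"
```

```text
t2.25 tcp [448.2 163.4 256.9] close79.3 tilt [0.003 0.005] j [-0.43  0.28 -0.01  2.15 -0.    0.7  -2.2 ] F [ 0.2 -0.5 -0.6] op58.7 gf0.0
[528.58804779 147.43831625 374.11736162] [[-0.19 -0.98 -0.  ]
 [-0.93  0.18  0.32]
 [-0.31  0.06 -0.95]]
[[331.01416057 168.03348562]]
[[270.13002843 167.08004527]]
[[209.37619477 166.09807742]]
[[148.60002022 165.11532311]]
```

View pics/w1.png

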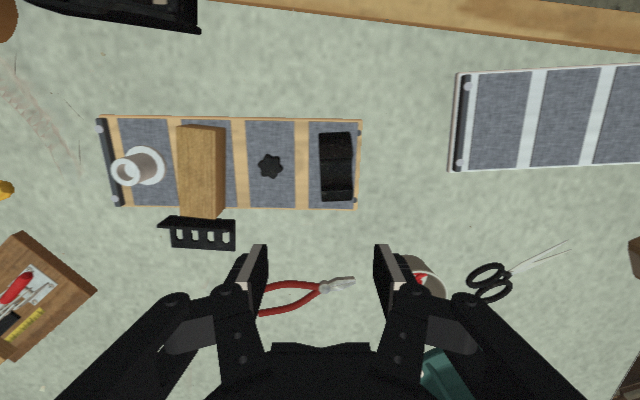

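The wrist view shows the saddle (336,166), knob (270,166), block top (203,170) and bush (138,168), each on its pad. The projected bay centres fall right on them. I'll measure the parts in this view.

```bash
cat > m3.py <<'E'
from h import *
s=snap('wrist'); im=s['image']; f=4
def ms(x0,y0,x1,y1,fn,z,lab,amin=30):
    p=cv2.resize(im[y0:y1,x0:x1],None,fx=f,fy=f,interpolation=cv2.INTER_CUBIC); h=cv2.cvtColor(p,cv2.COLOR_BGR2HSV).astype(int)
    m=fn(h).astype(np.uint8)*255
    cs,_=cv2.findContours(m,cv2.RETR_EXTERNAL,cv2.CHAIN_APPROX_NONE)
    for c in cs:
        if cv2.contourArea(c)<amin*f*f: continue
        q=(c.reshape(-1,2)+.5)/f-.5+[x0,y0]
        for zz in np.atleast_1d(z):
            w=cast(s,q,zz)[:,:2].astype(np.float32); r=cv2.minAreaRect(w)
            print(lab,zz,np.round([*r[0],*r[1],r[2]],1),'px',q.mean(0).round(1),q.min(0),q.max(0))
if __name__=='__main__':
    grey=lambda h:(h[...,2]<140)&(h[...,2]>75)&(h[...,1]<60)&(h[...,0]>85)
    ms(90,105,370,220,grey,12,'Wpad',300)
    ms(250,140,292,195,lambda h:h[...,2]<65,34,'knob')
    ms(312,122,360,208,lambda h:h[...,2]<60,[12,52],'saddle')
    ms(170,118,230,222,lambda h:h[...,1]>95,[52],'block')
    ms(105,135,170,200,lambda h:(h[...,2]>135)&(h[...,1]<45),19,'bush')
E
python3 m3.py
```

```text
Wpad 12 [448.4 147.1  64.3 114.6  78.2] px [329.1 164.2] [304.875 121.875] [355.875 208.125]
Wpad 12 [465.1 227.3  59.9 114.6  78.2] px [266.7 163.7] [240.875 120.875] [290.625 207.125]
Wpad 12 [481.5 305.2  60.  114.1  78.2] px [216.2 151.7] [176.875 120.125] [232.625 206.625]
Wpad 12 [497.6 383.2  60.1 114.2  78.2] px [147.1 161.9] [112.875 119.125] [173.875 205.875]
knob 34 [469.1 223.3  26.9  32.4  35.3] px [266.1 166.2] [253.625 153.875] [278.625 178.375]
saddle 12 [447.1 144.2  43.4  91.8  81.9] px [331.5 166.3] [314.375 131.625] [348.875 201.375]
saddle 52 [456.1 144.2  38.6  81.7  81.9] px [331.5 166.3] [314.375 131.625] [348.875 201.375]
block 52 [477.4 301.8  57.3 115.   73.6] px [196.3 171.2] [170.375 124.875] [221.875 220.375]
block 52 [537.  268.2  46.8   1.1  79. ] px [208.3 118. ] [187.125 117.625] [229.375 118.625]
bush 19 [472.  439.6  12.   22.8  65.3] px [107.1 193.4] [104.625 183.375] [113.875 199.375]
bush 19 [493.3 395.6  52.5  72.3  22.4] px [135.  166.8] [105.375 146.375] [160.875 187.375]
```

Request:
apply_moves:
  rows:
    - {"hand":80,"linear":[0,0,-40],"turn":[0,0,3.5]}
    - {"hand":80,"linear":[0,0,-40],"turn":[0,0,0]}
    - {"hand":80,"linear":[0,0,0],"turn":[0,0,0]}
    - {"hand":80,"linear":[0,0,0],"turn":[0,0,0]}

```text
time_s: 2.75
tool_pos: [447.7, 154.1, 176.3]
tool_rot: [3.132, -0.22, -0.003]
contact_force: [0.4, 0.8, 0.8]
opening: 58.5
gripper_force: 0.0
```

```bash
python3 -c "
from h import *;st()
s=snap('wrist','w2.png')
"
```

```text
t2.75 tcp [447.7 154.1 176.3] close82.0 tilt [-0.002 -0.001] j [-0.42  0.41 -0.02  2.23  0.01  0.51 -2.15] F [0.4 0.8 0.8] op58.5 gf0.0
```

View pics/w2.png

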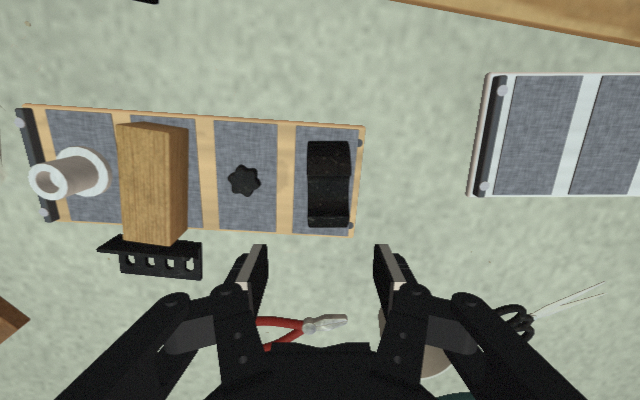

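```bash
python3 -c "
from h import *
s=snap('wrist'); v=s['image'].max(2).astype(int)
print(v[130:240:1,330].tolist())
for r in (150,185,220): print(r,v[r,298:360].tolist())
print(v[180,220:270].tolist())
for px,z in [((329,141),12),((329,141),52),((329,227),52),((329,227),12)]: print(px,z,cast(s,[px],z).round(1))
"
```

```text
[128, 131, 137, 126, 128, 124, 116, 123, 126, 131, 129, 127, 44, 18, 11, 18, 15, 20, 19, 16, 18, 17, 24, 26, 22, 15, 21, 20, 26, 29, 29, 24, 26, 31, 29, 31, 33, 30, 33, 30, 30, 29, 33, 34, 33, 29, 34, 32, 22, 29, 29, 28, 35, 32, 35, 31, 29, 39, 36, 34, 33, 31, 32, 31, 33, 30, 25, 30, 24, 36, 29, 35, 27, 30, 28, 29, 29, 25, 21, 22, 18, 19, 24, 23, 23, 22, 27, 29, 39, 46, 29, 33, 34, 40, 36, 36, 29, 26, 99, 130, 121, 111, 116, 122, 117, 121, 192, 199, 179, 178]
150 [128, 131, 124, 127, 127, 125, 123, 122, 127, 116, 76, 20, 18, 21, 30, 23, 22, 12, 20, 21, 15, 17, 22, 21, 21, 27, 21, 19, 15, 19, 18, 27, 18, 19, 19, 20, 16, 19, 18, 18, 13, 15, 23, 24, 20, 16, 22, 21, 17, 21, 27, 21, 57, 101, 131, 136, 128, 125, 123, 131, 167, 192]
185 [139, 134, 126, 127, 129, 129, 124, 125, 127, 125, 106, 31, 30, 34, 39, 39, 36, 30, 30, 36, 35, 33, 33, 28, 31, 31, 40, 39, 33, 28, 24, 31, 31, 28, 31, 34, 28, 35, 34, 36, 33, 36, 36, 34, 31, 35, 34, 36, 38, 38, 36, 59, 105, 145, 139, 139, 155, 189, 190, 190, 188, 181]
220 [127, 130, 133, 132, 134, 130, 126, 125, 128, 132, 106, 39, 49, 55, 60, 65, 67, 52, 38, 29, 27, 31, 30, 34, 26, 36, 27, 35, 34, 33, 35, 28, 29, 37, 30, 29, 32, 34, 31, 33, 32, 36, 36, 29, 32, 34, 30, 27, 34, 31, 32, 36, 120, 199, 209, 206, 208, 200, 177, 194, 196, 193]
[139, 142, 137, 129, 125, 130, 128, 125, 116, 89, 35, 36, 40, 42, 48, 47, 44, 43, 41, 41, 40, 42, 40, 42, 41, 43, 43, 41, 42, 46, 39, 41, 38, 41, 43, 39, 32, 18, 12, 31, 78, 118, 116, 114, 123, 127, 131, 127, 130, 133]
(329, 141) 12 [[493.7 139.3  12. ]]
(329, 141) 52 [[498.8 139.8  52. ]]
(329, 227) 52 [[419.3 150.2  52. ]]
(329, 227) 12 [[401.1 151.4  12. ]]
```

Request:
apply_moves:
  rows:
    - {"hand":80,"linear":[1,-8.5,-30],"turn":[0,0,0]}
    - {"hand":80,"linear":[0,0,-40],"turn":[0,0,0]}
    - {"hand":80,"linear":[0,0,-40],"turn":[0,0,0]}
    - {"hand":80,"linear":[0,0,-26],"turn":[0,0,0]}
    - {"hand":80,"linear":[0,0,0],"turn":[0,0,0]}
    - {"hand":255,"linear":[0,0,0],"turn":[0,0,0]}
    - {"hand":255,"linear":[0,0,0],"turn":[0,0,0]}
    - {"hand":255,"linear":[0,0,0],"turn":[0,0,0]}
    - {"hand":255,"linear":[0,0,0],"turn":[0,0,0]}
  newtons: 50

```text
time_s: 3.75
tool_pos: [450.2, 147.7, 42.2]
tool_rot: [-3.132, 0.216, -0.006]
contact_force: [-0.3, -1.3, 9.4]
opening: 38.6
gripper_force: 51.4
```

```bash
python3 -c "
from h import *;st()"
```

```text
t3.75 tcp [450.2 147.7  42.2] close82.1 tilt [0.004 0.001] j [-0.41  0.67 -0.01  2.29  0.03  0.18 -2.15] F [-0.3 -1.3  9.4] op38.6 gf51.4
```

Request:
apply_moves:
  rows:
    - {"hand":255,"linear":[0,0,30],"turn":[0,0,0]}
    - {"hand":255,"linear":[0,0,50],"turn":[0,0,0]}
    - {"hand":255,"linear":[0,0,20],"turn":[0,0,0]}
    - {"hand":255,"linear":[3,-40,0],"turn":[0,0,0]}
    - {"hand":255,"linear":[3,-45,0],"turn":[0,0,0]}
    - {"hand":255,"linear":[3,-45,0],"turn":[0,0,0]}
    - {"hand":255,"linear":[3,-45,0],"turn":[0,0,0]}
    - {"hand":255,"linear":[4,-35,0],"turn":[0,0,0]}
    - {"hand":255,"linear":[0,0,0],"turn":[0,0,0]}
    - {"hand":255,"linear":[0,0,0],"turn":[0,0,0]}

```text
time_s: 4.75
tool_pos: [464.8, -63.7, 141.0]
tool_rot: [3.134, -0.22, 0.002]
contact_force: [-0.2, 0.9, -1.8]
opening: 38.6
gripper_force: 51.2
```

```bash
python3 -c "
from h import *;st()
s=snap('wrist','w3.png')
print(proj(s,[[464.8,-63.2,12],[454.2,-142.1,12]]))"
```

```text
t4.75 tcp [464.8 -63.7 141. ] close82.0 tilt [ 0.001 -0.   ] j [ 0.09  0.47 -0.06  2.26  0.07  0.41 -1.74] F [-0.2  0.9 -1.8] op38.6 gf51.2
[[319.36829794 197.29690584]
 [405.58049228 196.69932327]]
```

View pics/w3.png

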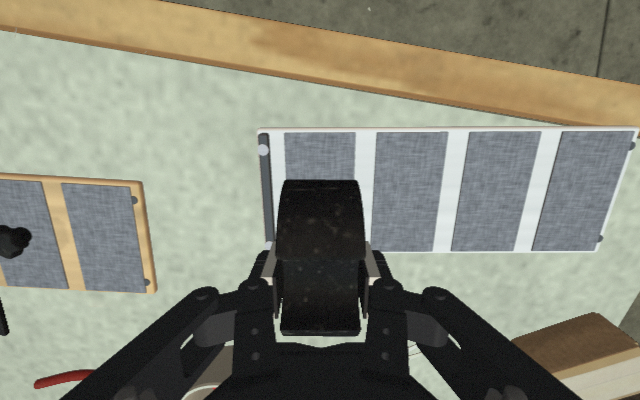

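The saddle is held straight in the jaws at (320,255). Its target pad is behind it at (320,190), and the other three pads are in full view, so I'll use those to refine the rack pose.

```bash
python3 -c "
import m3
from h import *
grey=lambda h:(h[...,2]<150)&(h[...,2]>75)&(h[...,1]<60)&(h[...,0]>85)
m3.ms(371,125,640,256,grey,12,'Mpad',600)
print(m3.s['image'][190,360:380].tolist())
print('w',cast(m3.s,[[320,180],[320,334]],90))
"
```

```text
Mpad 12 [ 455.  -142.3   61.7  115.3   82.1] px [410.3 191.9] [370.625 131.875] [449.625 251.375]
Mpad 12 [ 444.5 -221.4   61.7  115.    82.2] px [494.5 189.2] [451.875 131.625] [542.375 250.875]
Mpad 12 [ 433.5 -302.6   66.9  115.1   82.1] px [581.2 189.4] [532.625 131.125] [636.625 250.625]
[[167, 168, 160], [227, 229, 221], [227, 228, 220], [226, 227, 220], [225, 227, 219], [226, 227, 221], [227, 227, 221], [226, 227, 220], [227, 228, 221], [226, 226, 219], [227, 228, 220], [225, 226, 219], [225, 227, 219], [226, 227, 220], [207, 209, 200], [129, 130, 124], [139, 132, 126], [135, 132, 125], [141, 136, 128], [144, 138, 131]]
w [[501.62054396 -67.49044921  90.        ]
 [382.93979467 -50.99633391  90.        ]]
```

Request:
apply_moves:
  rows:
    - {"hand":255,"linear":[1.5,0.5,-30],"turn":[0,0,0]}
    - {"hand":255,"linear":[0,0,-40],"turn":[0,0,0]}
    - {"hand":255,"linear":[0,0,-18],"turn":[0,0,0]}
    - {"hand":255,"linear":[0,0,-7],"turn":[0,0,0]}
    - {"hand":255,"linear":[0,0,-3],"turn":[0,0,0]}
    - {"hand":255,"linear":[0,0,0],"turn":[0,0,0]}
    - {"hand":255,"linear":[0,0,0],"turn":[0,0,0]}

```text
time_s: 5.55
tool_pos: [467.2, -61.7, 43.2]
tool_rot: [-3.134, 0.214, -0.003]
contact_force: [0.3, -0.1, -2.0]
opening: 39.1
gripper_force: 51.2
```

```bash
python3 -c "
from h import *;st()"
```

```text
t5.55 tcp [467.2 -61.7  43.2] close82.2 tilt [0.002 0.   ] j [ 0.06  0.67 -0.03  2.3   0.09  0.18 -1.77] F [ 0.3 -0.1 -2. ] op39.1 gf51.2
```

Request:
apply_moves:
  rows:
    - {"hand":255,"linear":[-0.6,-1.2,0],"turn":[0,0,0]}
    - {"hand":255,"linear":[0,0,-1.2],"turn":[0,0,0]}
    - {"hand":255,"linear":[0,0,0],"turn":[0,0,0]}
    - {"hand":105,"linear":[0,0,0],"turn":[0,0,0]}
    - {"hand":105,"linear":[0,0,0],"turn":[0,0,0]}
    - {"hand":105,"linear":[0,0,0],"turn":[0,0,0]}

```text
time_s: 6.15
tool_pos: [465.9, -63.5, 41.1]
tool_rot: [-3.134, 0.216, -0.0]
contact_force: [-0.6, -0.0, 0.1]
opening: 50.0
gripper_force: 0.0
```

```bash
python3 -c "
from h import *;st()"
```

```text
t6.15 tcp [465.9 -63.5  41.1] close82.1 tilt [ 0. -0.] j [ 0.06  0.67 -0.03  2.3   0.1   0.17 -1.77] F [-0.6 -0.   0.1] op50.0 gf0.0
```

Request:
apply_moves:
  rows:
    - {"hand":105,"linear":[0,0,35],"turn":[0,0,0]}
    - {"hand":105,"linear":[0,0,50],"turn":[0,0,0]}
    - {"hand":105,"linear":[0,20,50],"turn":[0,0,0]}
    - {"hand":105,"linear":[0,45,0],"turn":[0,0,0]}
    - {"hand":105,"linear":[0,45,0],"turn":[0,0,0]}
    - {"hand":105,"linear":[0,45,0],"turn":[0,0,0]}
    - {"hand":105,"linear":[0,45,0],"turn":[0,0,0]}
    - {"hand":105,"linear":[0,45,0],"turn":[0,0,0]}
    - {"hand":105,"linear":[0,42,0],"turn":[0,0,-3.9]}
    - {"hand":105,"linear":[0,0,0],"turn":[0,0,0]}

```text
time_s: 7.15
tool_pos: [465.5, 230.6, 172.8]
tool_rot: [-3.121, 0.306, -0.003]
contact_force: [-0.4, 0.2, -0.4]
opening: 50.4
gripper_force: 0.0
```

Request:
apply_moves:
  rows:
    - {"hand":105,"linear":[0,0,0],"turn":[0,0,0]}

```text
time_s: 7.25
tool_pos: [465.1, 223.5, 172.2]
tool_rot: [3.125, -0.316, -0.001]
contact_force: [-0.3, -1.6, -0.7]
opening: 50.1
gripper_force: 0.0
```

```bash
python3 -c "
from h import *;st()
s=snap('wrist'); im=s['image']
a,b=proj(s,[468,224,25])[0].astype(int);print(a,b)
c=im[b-50:b+50,a-50:a+50]; cv2.imwrite('pics/k.png',cv2.resize(c,None,fx=5,fy=5,interpolation=cv2.INTER_CUBIC))
m=(c.max(2)<70).astype(np.uint8)
n,l,stt,cen=cv2.connectedComponentsWithStats(m);print(stt[1:],cen[1:]+[a-50,b-50])
cv2.imwrite('pics/full.png',im)
t=snap('top','top1.png')
"
```

```text
t7.25 tcp [465.1 223.5 172.2] close78.4 tilt [-0.001 -0.   ] j [-0.51  0.46 -0.03  2.14  0.03  0.54 -2.34] F [-0.3 -1.6 -0.7] op50.1 gf0.0
318 188
[[ 35  36  31  32 683]] [[317.62225476 189.39385066]]
```

View pics/k.png

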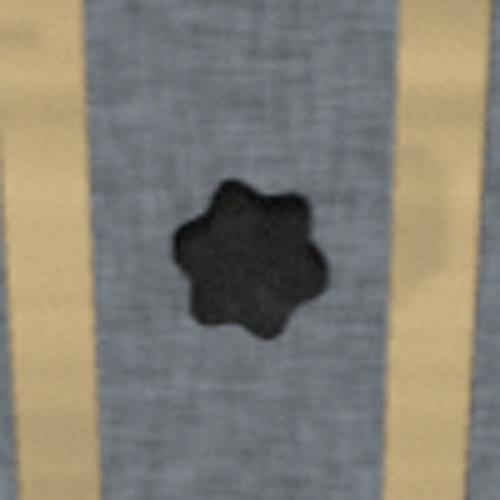

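The 5× crop shows the knob at its centre (250,258), with lobes to left and right. Turning the jaws +18° puts them across two lobe pairs.

```bash
python3 -c "
from h import *
s=snap('wrist')
print(cast(s,[[317.6,189.4]],34),cast(s,[[317.6,189.4]],30))
import m2
print('placed:')
m2.ms(345,180,372,235,lambda h:h[...,2]<48,52,'saddleM')
" | grep -v -e Mpad -e Wpad; cat > /dev/null
```

```text
[[470.23288733 221.62764653  34.        ]] [[469.04792664 221.90726143  30.        ]]
knob [484.6 231.1  47.3  74.8  88.4] px [233.6 201.7]
placed:
saddleM [461.5 -60.7  40.6  83.7  82. ] px [357.8 208.1]
```

Request:
apply_moves:
  rows:
    - {"hand":105,"linear":[4.4,-1.7,-20],"turn":[0,0,6]}
    - {"hand":105,"linear":[0,0,-20],"turn":[0,0,6]}
    - {"hand":105,"linear":[0,0,-30],"turn":[0,0,6]}
    - {"hand":105,"linear":[0,0,-40],"turn":[0,0,0]}
    - {"hand":105,"linear":[0,0,-22],"turn":[0,0,0]}
    - {"hand":105,"linear":[0,0,0],"turn":[0,0,0]}
    - {"hand":255,"linear":[0,0,0],"turn":[0,0,0]}
    - {"hand":255,"linear":[0,0,0],"turn":[0,0,0]}
    - {"hand":255,"linear":[0,0,0],"turn":[0,0,0]}
    - {"hand":255,"linear":[0,0,0],"turn":[0,0,0]}
  newtons: 30

```text
time_s: 8.45
tool_pos: [470.8, 220.7, 41.7]
tool_rot: [-3.136, -0.17, -0.003]
contact_force: [-0.8, -0.7, 0.0]
opening: 26.8
gripper_force: 30.2
```

```bash
python3 -c "
from h import *;st()"
```

```text
t8.45 tcp [470.8 220.7  41.7] close96.2 tilt [0.002 0.001] j [-0.48  0.69 -0.07  2.19  0.16  0.26 -2.15] F [-0.8 -0.7  0. ] op26.8 gf30.2
```

Request:
apply_moves:
  rows:
    - {"hand":255,"linear":[0,0,40],"turn":[0,0,0]}
    - {"hand":255,"linear":[0,0,40],"turn":[0,0,0]}
    - {"hand":255,"linear":[-1,-30,10],"turn":[0,0,0]}
    - {"hand":255,"linear":[-2,-48,0],"turn":[0,0,0]}
    - {"hand":255,"linear":[-2,-48,0],"turn":[0,0,0]}
    - {"hand":255,"linear":[-2,-48,0],"turn":[0,0,0]}
    - {"hand":255,"linear":[-2,-48,0],"turn":[0,0,0]}
    - {"hand":255,"linear":[-2,-48,0],"turn":[0,0,0]}
    - {"hand":255,"linear":[-2,-48,0],"turn":[0,0,0]}
    - {"hand":255,"linear":[-2,-45,0],"turn":[0,0,0]}

```text
time_s: 9.45
tool_pos: [454.9, -144.9, 131.2]
tool_rot: [3.136, 0.17, 0.002]
contact_force: [-0.0, 0.5, -0.8]
opening: 26.8
gripper_force: 30.2
```

Request:
apply_moves:
  rows:
    - {"hand":255,"linear":[0,0,0],"turn":[0,0,0]}
    - {"hand":255,"linear":[0,0,0],"turn":[0,0,0]}

```text
time_s: 9.65
tool_pos: [455.0, -144.0, 131.0]
tool_rot: [3.137, 0.164, 0.001]
contact_force: [0.1, 0.1, 0.0]
opening: 26.9
gripper_force: 30.2
```

```bash
python3 -c "
from h import *;st()
s=snap('wrist','w4.png')"
```

```text
t9.65 tcp [ 455. -144.  131.] close96.0 tilt [ 0.001 -0.001] j [ 0.35  0.5  -0.18  2.25  0.22  0.41 -1.48] F [0.1 0.1 0. ] op26.9 gf30.2
```

View pics/w4.png

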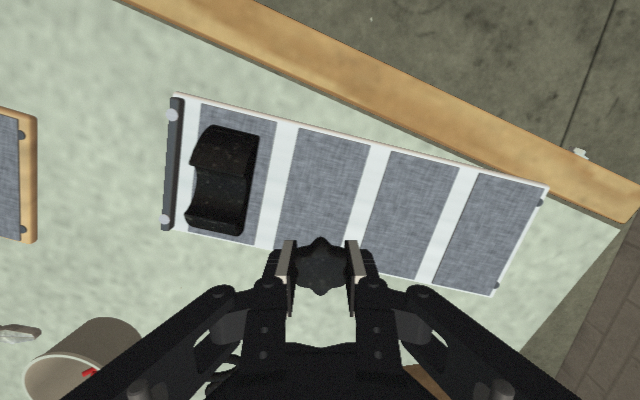

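The saddle stands square in the bay next to the bar at (222,180). The knob is held at (320,266), gripped on its flats.

```bash
python3 -c "
from h import *
s=snap('wrist')
print(cast(s,[[320,266]],122))
print(cast(s,[[258,126],[241,237],[197,124],[186,222]],12))"
```

```text
[[ 457.75810181 -142.18621419  122.        ]]
[[513.95879385 -85.14750215  12.        ]
 [411.77472526 -73.21447069  12.        ]
 [510.19631346 -35.6771799   12.        ]
 [421.58993933 -23.02413912  12.        ]]
```

Request:
apply_moves:
  rows:
    - {"hand":255,"linear":[0.5,1.5,-30],"turn":[0,0,0]}
    - {"hand":255,"linear":[0,0,-40],"turn":[0,0,0]}
    - {"hand":255,"linear":[0,0,-11],"turn":[0,0,0]}
    - {"hand":255,"linear":[0,0,-5],"turn":[0,0,0]}
    - {"hand":255,"linear":[0,0,-2],"turn":[0,0,0]}
    - {"hand":255,"linear":[0,0,0],"turn":[0,0,0]}
    - {"hand":255,"linear":[0,0,0],"turn":[0,0,0]}

```text
time_s: 10.45
tool_pos: [456.4, -141.2, 43.6]
tool_rot: [3.136, 0.171, 0.003]
contact_force: [0.2, 0.4, -0.8]
opening: 26.7
gripper_force: 30.2
```

```bash
python3 -c "
from h import *;st()"
```

```text
t10.45 tcp [ 456.4 -141.2   43.6] close96.2 tilt [ 0.002 -0.   ] j [ 0.27  0.67 -0.09  2.28  0.28  0.2  -1.54] F [ 0.2  0.4 -0.8] op26.7 gf30.2
```

Request:
apply_moves:
  rows:
    - {"hand":255,"linear":[-1.2,-1,0],"turn":[0,0,0]}
    - {"hand":255,"linear":[0,0,-1.8],"turn":[0,0,0]}
    - {"hand":255,"linear":[0,0,0],"turn":[0,0,0]}
    - {"hand":105,"linear":[0,0,0],"turn":[0,0,0]}
    - {"hand":105,"linear":[0,0,0],"turn":[0,0,0]}
    - {"hand":105,"linear":[0,0,0],"turn":[0,0,0]}

```text
time_s: 11.05
tool_pos: [454.4, -142.1, 40.7]
tool_rot: [-3.137, -0.17, 0.0]
contact_force: [0.1, -0.0, 0.6]
opening: 50.2
gripper_force: 0.0
```

```bash
python3 -c "
from h import *;st()"
```

```text
t11.05 tcp [ 454.4 -142.1   40.7] close96.2 tilt [-0.  0.] j [ 0.27  0.67 -0.09  2.28  0.29  0.19 -1.54] F [ 0.1 -0.   0.6] op50.2 gf0.0
```

Request:
apply_moves:
  rows:
    - {"hand":105,"linear":[0,0,40],"turn":[0,0,0]}
    - {"hand":105,"linear":[0,0,50],"turn":[0,0,0]}
    - {"hand":75,"linear":[2,30,50],"turn":[0,0,-3]}
    - {"hand":75,"linear":[2,50,10],"turn":[0,0,-3]}
    - {"hand":75,"linear":[3,50,0],"turn":[0,0,-3]}
    - {"hand":75,"linear":[3,50,0],"turn":[0,0,-3]}
    - {"hand":75,"linear":[3,50,0],"turn":[0,0,-3]}
    - {"hand":75,"linear":[3,50,0],"turn":[0,0,-3]}
    - {"hand":75,"linear":[3,50,0],"turn":[0,0,0]}
    - {"hand":75,"linear":[3,50,0],"turn":[0,0,0]}

```text
time_s: 12.05
tool_pos: [475.6, 234.0, 183.2]
tool_rot: [3.125, -0.322, -0.0]
contact_force: [0.5, -0.4, 0.6]
opening: 60.3
gripper_force: 0.0
```

Request:
apply_moves:
  rows:
    - {"hand":75,"linear":[2,50,0],"turn":[0,0,0]}
    - {"hand":75,"linear":[0,16,0],"turn":[0,0,0]}
    - {"hand":75,"linear":[0,0,0],"turn":[0,0,0]}
    - {"hand":75,"linear":[0,0,0],"turn":[0,0,0]}

```text
time_s: 12.45
tool_pos: [477.6, 296.2, 182.8]
tool_rot: [3.122, -0.323, -0.002]
contact_force: [-0.5, -0.1, 0.9]
opening: 60.5
gripper_force: 0.0
```

```bash
python3 -c "
from h import *;st()
s=snap('wrist','w5.png')
s=snap('wrist')
im=s['image']
"
```

```text
t12.45 tcp [477.6 296.2 182.8] close78.2 tilt [-0.001 -0.002] j [-0.53  0.49 -0.14  2.03  0.11  0.63 -2.52] F [-0.5 -0.1  0.9] op60.5 gf0.0
```

View pics/w5.png

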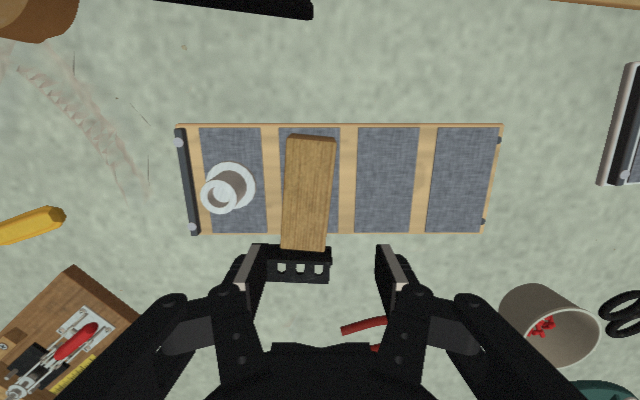

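The block's top face has corners near (289,136), (336,140), (325,252) and (281,250), yawed a few degrees from the rack. I'll measure it exactly.

```bash
python3 -c "
from h import *
s=snap('wrist'); im=s['image']; f=4
x0,y0,x1,y1=270,120,345,260
h=cv2.cvtColor(cv2.resize(im[y0:y1,x0:x1],None,fx=f,fy=f,interpolation=cv2.INTER_CUBIC),cv2.COLOR_BGR2HSV).astype(int)
for r in (145,170,200,230): print(r,[tuple(map(int,q[1:])) for q in h[(r-y0)*f,::8]])
m=((h[...,1]>100)&(h[...,0]<25)&(h[...,2]<190)).astype(np.uint8)
m=cv2.morphologyEx(m,cv2.MORPH_OPEN,np.ones((25,25)))
cs,_=cv2.findContours(m,cv2.RETR_EXTERNAL,cv2.CHAIN_APPROX_NONE);c=max(cs,key=cv2.contourArea)
q=(c.reshape(-1,2)+.5)/f-.5+[x0,y0]; w=cast(s,q,52)[:,:2].astype(np.float32);r=cv2.minAreaRect(w)
print(r, cv2.boxPoints(cv2.minAreaRect(q.astype(np.float32))))
ap=cv2.approxPolyDP(c,12,True).reshape(-1,2);print(ap/f+[x0,y0]); print(cast(s,ap/f+[x0,y0]-.4,52).round(1))
"
```

```text
145 [(85, 191), (87, 190), (88, 188), (90, 186), (2, 116), (24, 116), (29, 115), (72, 113), (121, 154), (118, 153), (120, 149), (127, 144), (118, 155), (119, 159), (121, 152), (114, 157), (117, 152), (121, 150), (115, 159), (116, 154), (116, 158), (117, 161), (115, 158), (118, 138), (113, 153), (115, 157), (118, 147), (120, 149), (113, 154), (115, 146), (124, 140), (118, 147), (106, 144), (29, 113), (48, 143), (87, 187), (89, 184), (85, 184)]
170 [(85, 186), (85, 184), (86, 184), (85, 185), (83, 178), (27, 114), (14, 111), (130, 135), (119, 144), (118, 154), (121, 147), (109, 154), (114, 157), (115, 157), (128, 138), (113, 162), (114, 163), (112, 157), (113, 158), (113, 154), (114, 152), (115, 155), (115, 155), (112, 160), (120, 153), (109, 154), (119, 154), (114, 145), (115, 138), (122, 144), (108, 166), (68, 128), (26, 128), (34, 121), (71, 165), (87, 199), (86, 198), (86, 198)]
200 [(87, 181), (85, 180), (84, 182), (88, 180), (87, 179), (82, 159), (116, 132), (111, 161), (115, 153), (116, 150), (114, 145), (114, 155), (114, 148), (122, 142), (114, 148), (112, 153), (113, 147), (11
[... 412 characters left out ...]
1, 159), (109, 161), (111, 154), (111, 154), (112, 157), (109, 152), (113, 142), (116, 143), (110, 153), (108, 156), (111, 154), (112, 157), (119, 152), (109, 169), (23, 120), (23, 122), (26, 119), (22, 126), (25, 134), (15, 121), (90, 165), (85, 173), (84, 171), (88, 171)]
((479.95062255859375, 308.73724365234375), (44.09025192260742, 113.24113464355469), 72.67237091064453) [[275.908   249.27245]
 [284.63528 133.87788]
 [334.165   137.62383]
 [325.4377  253.01839]]
[[289.5  135.25]
 [284.5  141.  ]
 [279.75 249.25]
 [321.25 252.5 ]
 [333.5  142.75]
 [331.25 138.5 ]]
[[538.5 308.9  52. ]
 [534.6 314.4  52. ]
 [432.8 345.2  52. ]
 [420.6 305.8  52. ]
 [524.3 272.9  52. ]
 [528.3 274.1  52. ]]
```

Request:
apply_moves:
  rows:
    - {"hand":75,"linear":[1.2,12.9,-20],"turn":[0,0,-5.5]}
    - {"hand":75,"linear":[0,0,-50],"turn":[0,0,0]}
    - {"hand":75,"linear":[0,0,0],"turn":[0,0,0]}
    - {"hand":75,"linear":[0,0,0],"turn":[0,0,0]}

```text
time_s: 13.0
tool_pos: [478.8, 308.8, 113.0]
tool_rot: [3.102, -0.474, -0.003]
contact_force: [0.2, 0.3, 0.8]
opening: 60.1
gripper_force: 0.0
```

```bash
python3 -c "
from h import *;st()"
```

```text
t13.00 tcp [478.8 308.8 113. ] close72.6 tilt [-0.003 -0.003] j [-0.59  0.6  -0.09  2.05  0.11  0.49 -2.64] F [0.2 0.3 0.8] op60.1 gf0.0
```

Request:
apply_moves:
  rows:
    - {"hand":75,"linear":[0,0,-40],"turn":[0,0,0]}
    - {"hand":75,"linear":[0,0,-25],"turn":[0,0,0]}
    - {"hand":75,"linear":[0,0,-6],"turn":[0,0,0]}
    - {"hand":75,"linear":[0,0,0],"turn":[0,0,0]}
    - {"hand":255,"linear":[0,0,0],"turn":[0,0,0]}
    - {"hand":255,"linear":[0,0,0],"turn":[0,0,0]}
    - {"hand":255,"linear":[0,0,0],"turn":[0,0,0]}
    - {"hand":255,"linear":[0,0,0],"turn":[0,0,0]}
  newtons: 50

```text
time_s: 13.8
tool_pos: [480.7, 311.6, 44.7]
tool_rot: [-3.104, 0.472, -0.004]
contact_force: [-0.6, -1.3, 7.9]
opening: 44.4
gripper_force: 52.6
```

```bash
python3 -c "
from h import *;st()"
```

```text
t13.80 tcp [480.7 311.6  44.7] close72.7 tilt [0.003 0.002] j [-0.6   0.72 -0.07  2.07  0.13  0.35 -2.65] F [-0.6 -1.3  7.9] op44.4 gf52.6
```

Request:
apply_moves:
  rows:
    - {"hand":255,"linear":[0,0,30],"turn":[0,0,0]}
    - {"hand":255,"linear":[0,0,45],"turn":[0,0,0]}
    - {"hand":255,"linear":[-2,-33,15],"turn":[0,0,0]}
    - {"hand":255,"linear":[-3,-45,0],"turn":[0,0,0]}
    - {"hand":255,"linear":[-3,-45,0],"turn":[0,0,0]}
    - {"hand":255,"linear":[-3,-45,0],"turn":[0,0,1]}
    - {"hand":255,"linear":[-3,-45,0],"turn":[0,0,1.5]}
    - {"hand":255,"linear":[-3,-45,0],"turn":[0,0,1.5]}
    - {"hand":255,"linear":[-3,-45,0],"turn":[0,0,1.5]}
    - {"hand":255,"linear":[-3,-45,0],"turn":[0,0,2]}

```text
time_s: 14.8
tool_pos: [456.4, -38.8, 133.4]
tool_rot: [3.13, -0.265, 0.003]
contact_force: [0.2, 0.1, -1.1]
opening: 44.1
gripper_force: 51.7
```

Request:
apply_moves:
  rows:
    - {"hand":255,"linear":[-3,-45,0],"turn":[0,0,2]}
    - {"hand":255,"linear":[-3,-45,0],"turn":[0,0,0]}
    - {"hand":255,"linear":[-3,-45,0],"turn":[0,0,0]}
    - {"hand":255,"linear":[-3,-45,0],"turn":[0,0,0]}
    - {"hand":255,"linear":[0,0,0],"turn":[0,0,0]}
    - {"hand":255,"linear":[0,0,0],"turn":[0,0,0]}
    - {"hand":255,"linear":[0,0,0],"turn":[0,0,0]}

```text
time_s: 15.5
tool_pos: [444.5, -216.0, 132.9]
tool_rot: [-3.134, 0.211, -0.001]
contact_force: [-0.2, 1.4, -1.8]
opening: 44.6
gripper_force: 51.6
```

```bash
python3 -c "
from h import *;st()
s=snap('wrist','w6.png')"
```

```text
t15.50 tcp [ 444.5 -216.   132.9] close82.3 tilt [0.001 0.   ] j [ 0.54  0.51 -0.24  2.21  0.27  0.45 -1.62] F [-0.2  1.4 -1.8] op44.6 gf51.6
```

View pics/w6.png

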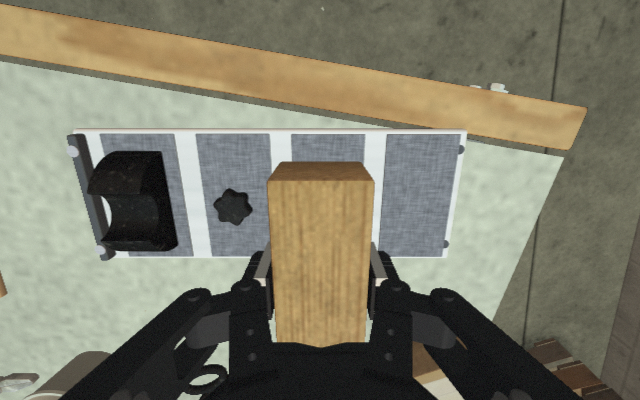

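The knob stands in bay 2 at (233,207). The block is held square, its +x end between rows 163 and 181, above bay 3. I'll check the knob's centring and the block's offset in the jaws.

```bash
python3 -c "
from h import *
import m3; m3.s=s=snap('wrist'); m3.im=im=s['image']
v=im.max(2).astype(int)
print(im[155:190,320].tolist())
print('end base',cast(s,[[322,162.5]],100),'end top',cast(s,[[321,181]],140))
m3.ms(205,180,265,235,lambda h:h[...,2]<65,[34,28],'knob')
grey=lambda h:(h[...,2]<150)&(h[...,2]>60)&(h[...,1]<60)&(h[...,0]>85)
m3.ms(190,125,278,262,grey,12,'pad2',600)
m3.ms(376,125,470,262,grey,12,'pad4',600)
st()
"
```

```text
[[141, 135, 128], [144, 136, 130], [140, 134, 129], [131, 125, 120], [136, 130, 122], [136, 129, 124], [93, 101, 107], [49, 72, 93], [46, 70, 95], [44, 68, 96], [50, 77, 100], [45, 72, 97], [49, 76, 100], [49, 73, 97], [48, 74, 98], [50, 73, 100], [54, 82, 107], [53, 83, 109], [53, 83, 112], [61, 90, 119], [53, 83, 110], [52, 81, 109], [54, 87, 115], [60, 91, 118], [66, 99, 128], [71, 109, 140], [89, 143, 172], [91, 147, 175], [96, 149, 176], [93, 144, 174], [96, 144, 175], [95, 144, 172], [95, 145, 176], [93, 144, 174], [96, 148, 177]]
end base [[ 495.87010972 -223.23102328  100.        ]] end top [[ 496.45469959 -222.65720264  140.        ]]
knob 34 [ 455.8 -145.3   27.2   34.    36.4] px [233.6 206.4] [214.375 187.875] [252.875 224.625]
knob 28 [ 453.8 -143.    27.9   34.9   36.4] px [233.6 206.4] [214.375 187.875] [252.875 224.625]
pad2 12 [ 455.  -143.7   61.4  115.9   82.2] px [235.5 190.4] [196.375 133.125] [271.875 256.375]
pad4 12 [ 432.7 -303.4   66.2  116.    82.2] px [422.1 190.9] [378.875 134.125] [464.625 257.125]
t15.65 tcp [ 444.7 -215.2  132.6] close82.4 tilt [0. 0.] j [ 0.54  0.51 -0.24  2.21  0.27  0.45 -1.62] F [ 0.5 -0.4 -1.1] op44.3 gf51.6
```

Request:
apply_moves:
  rows:
    - {"hand":255,"linear":[1.7,-6.6,-30],"turn":[0,0,0]}
    - {"hand":255,"linear":[0,0,-35],"turn":[0,0,0]}
    - {"hand":255,"linear":[0,0,-12],"turn":[0,0,0]}
    - {"hand":255,"linear":[0,0,-5],"turn":[0,0,0]}
    - {"hand":255,"linear":[0,0,-2],"turn":[0,0,0]}
    - {"hand":255,"linear":[0,0,0],"turn":[0,0,0]}
    - {"hand":255,"linear":[0,0,0],"turn":[0,0,0]}

```text
time_s: 16.35
tool_pos: [446.6, -223.8, 49.4]
tool_rot: [3.134, -0.213, 0.003]
contact_force: [-0.1, 1.8, -0.5]
opening: 44.2
gripper_force: 51.6
```

```bash
python3 -c "
from h import *;st()"
```

```text
t16.35 tcp [ 446.6 -223.8   49.4] close82.2 tilt [ 0.002 -0.001] j [ 0.48  0.67 -0.14  2.23  0.35  0.26 -1.68] F [-0.1  1.8 -0.5] op44.2 gf51.6
```

Request:
apply_moves:
  rows:
    - {"hand":255,"linear":[0,1.4,-1],"turn":[0,0,0]}
    - {"hand":255,"linear":[0,0,-2],"turn":[0,0,0]}
    - {"hand":255,"linear":[0,0,0],"turn":[0,0,0]}
    - {"hand":255,"linear":[0,0,0],"turn":[0,0,0]}

```text
time_s: 16.75
tool_pos: [446.0, -222.3, 45.4]
tool_rot: [3.134, -0.213, -0.0]
contact_force: [-0.1, -0.1, -1.4]
opening: 43.9
gripper_force: 51.6
```

```bash
python3 -c "
from h import *;st()"
```

```text
t16.75 tcp [ 446.  -222.3   45.4] close82.2 tilt [-0. -0.] j [ 0.47  0.68 -0.14  2.23  0.35  0.25 -1.68] F [-0.1 -0.1 -1.4] op43.9 gf51.6
```

Request:
apply_moves:
  rows:
    - {"hand":255,"linear":[0,0,-0.8],"turn":[0,0,0]}
    - {"hand":255,"linear":[0,0,0],"turn":[0,0,0]}
    - {"hand":75,"linear":[0,0,0],"turn":[0,0,0]}
    - {"hand":75,"linear":[0,0,0],"turn":[0,0,0]}
    - {"hand":75,"linear":[0,0,0],"turn":[0,0,0]}
    - {"hand":75,"linear":[0,0,35],"turn":[0,0,0]}
    - {"hand":75,"linear":[0,0,50],"turn":[0,0,0]}
    - {"hand":75,"linear":[4,40,50],"turn":[0,0,0]}
    - {"hand":75,"linear":[4,45,10],"turn":[0,0,4]}
    - {"hand":75,"linear":[4,48,0],"turn":[0,0,4]}

```text
time_s: 17.75
tool_pos: [458.8, -98.1, 180.9]
tool_rot: [3.14, 0.005, 0.009]
contact_force: [1.5, -0.0, -0.8]
opening: 60.1
gripper_force: 0.0
```

Request:
apply_moves:
  rows:
    - {"hand":95,"linear":[4,48,0],"turn":[0,0,4]}
    - {"hand":95,"linear":[4,48,0],"turn":[0,0,4]}
    - {"hand":95,"linear":[4,48,0],"turn":[0,0,4]}
    - {"hand":95,"linear":[4,48,0],"turn":[0,0,4]}
    - {"hand":95,"linear":[4,48,0],"turn":[0,0,4]}
    - {"hand":95,"linear":[4,48,0],"turn":[0,0,4]}
    - {"hand":95,"linear":[4,48,0],"turn":[0,0,4]}
    - {"hand":95,"linear":[5,48,0],"turn":[0,0,0]}
    - {"hand":95,"linear":[5,48,0],"turn":[0,0,0]}
    - {"hand":95,"linear":[4,44,0],"turn":[0,0,0]}

```text
time_s: 18.75
tool_pos: [498.9, 380.3, 178.4]
tool_rot: [-3.046, -0.767, -0.0]
contact_force: [-0.0, -0.2, 0.0]
opening: 53.5
gripper_force: 0.0
```

Request:
apply_moves:
  rows:
    - {"hand":95,"linear":[0,0,0],"turn":[0,0,0]}
    - {"hand":95,"linear":[0,0,0],"turn":[0,0,0]}
    - {"hand":95,"linear":[0,0,0],"turn":[0,0,0]}

```text
time_s: 19.05
tool_pos: [499.0, 376.0, 177.9]
tool_rot: [3.045, 0.763, -0.002]
contact_force: [0.1, -0.2, 0.4]
opening: 53.7
gripper_force: 0.0
```

```bash
python3 -c "
from h import *;st()
s=snap('wrist','w7.png'); snap('top','top2.png')
print(proj(s,[[496.8,384,12]]))"
```

```text
t19.05 tcp [499.  376.  177.9] close118.2 tilt [-0.001 -0.002] j [-0.41  0.6  -0.44  1.89  0.36  0.74 -2.14] F [ 0.1 -0.2  0.4] op53.7 gf0.0
[[311.81526365 183.75207455]]
```

View pics/w7.png

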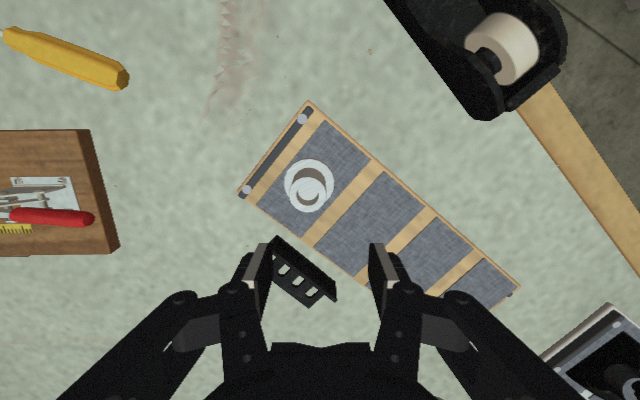

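The bush's flange is at about (309,186) and its barrel top at (306,191), with the bar clear at the upper left. I'll fit circles to both.

```bash
python3 -c "
from h import *
s=snap('wrist'); im=s['image']; f=4
x0,y0,x1,y1=278,152,342,220
h=cv2.cvtColor(cv2.resize(im[y0:y1,x0:x1],None,fx=f,fy=f,interpolation=cv2.INTER_CUBIC),cv2.COLOR_BGR2HSV).astype(int)
m=((h[...,2]>165)&(h[...,1]<35)).astype(np.uint8)
cs,_=cv2.findContours(m,cv2.RETR_EXTERNAL,cv2.CHAIN_APPROX_NONE)
for c in sorted(cs,key=cv2.contourArea)[-2:]:
  q=(cv2.convexHull(c).reshape(-1,2)+.5)/f-.5+[x0,y0]
  w=cast(s,q,19)[:,:2].astype(np.float32); print(cv2.contourArea(c)/16,cv2.minEnclosingCircle(w),q.min(0),q.max(0))
cv2.imwrite('pics/b.png',np.hstack([cv2.resize(im[y0:y1,x0:x1],None,fx=6,fy=6),cv2.cvtColor(cv2.resize(m*255,(384,408)),cv2.COLOR_GRAY2BGR)]))
print('top rim',cast(s,[[306,191]],56),cast(s,[[309,186]],19));st()
import m2
m2.ms(375,180,405,240,lambda h:h[...,2]<65,34,'knobM'); m2.ms(345,180,372,235,lambda h:h[...,2]<48,52,'saddleM');m2.ms(400,175,440,250,lambda h:h[...,1]>80,52,'blockM')
" | grep -v -e pad
```

```text
2004.4375 ((494.97430419921875, 386.13629150390625), 28.493207931518555) [283.375 158.875] [333.125 212.125]
top rim [[500.41816897 389.80642657  56.        ]] [[495.57168729 385.78278378  19.        ]]
t19.20 tcp [499.5 375.8 178.3] close118.1 tilt [-0.    -0.002] j [-0.41  0.59 -0.44  1.89  0.36  0.74 -2.14] F [0.4 1.2 1. ] op53.5 gf0.0
bush [496.  390.   51.1  56.3   1.2] px [169.7 196.6]
Wbar [501.8 424.9 144.3  46.9   1.4] px [153.7 192.2]
Mbar [471.2 -15.2   5.2  76.1  82.3] px [337.8 205.3]
knobM [ 452.7 -140.7   26.4   30.3   35.5] px [390.2 211.8]
saddleM [461.4 -60.7  40.7  83.9  82.2] px [357.8 208.1]
blockM [ 443.2 -216.3   52.5  109.9   82.3] px [423.8 215.3]
blockM [ 529.2 -212.6  103.3   40.    73.2] px [421.5 181.3]
```

View pics/b.png

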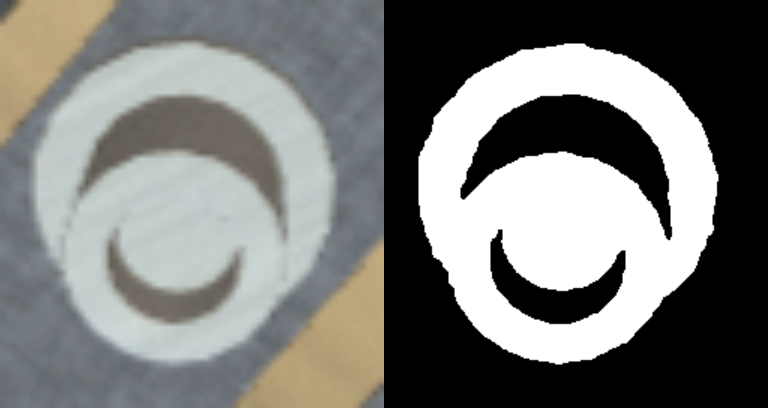

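The crop gives the flange centre at crop (185,190), which is image (308.3,183.3). The barrel top is at crop (177,257), which is image (307,194.3).

```bash
python3 -c "
from h import *
s=snap('wrist')
print(cast(s,[[308.3,183.3]],19),cast(s,[[307,194.3]],56), cast(s,[[308.3-25.2,183.3],[308.3+25.2,183.3]],19));st()
"
```

```text
[[497.85894722 388.37655133  19.        ]] [[498.13707175 388.21598638  56.        ]] [[485.75712533 411.08046371  19.        ]
 [509.96383762 365.66680301  19.        ]]
t19.30 tcp [499.4 376.5 178.5] close118.1 tilt [-0.    -0.001] j [-0.41  0.59 -0.44  1.89  0.36  0.74 -2.14] F [-0.   0.   0.3] op54.1 gf0.0
```

Request:
apply_moves:
  rows:
    - {"hand":95,"linear":[-1.4,11.9,-30],"turn":[0,0,0]}
    - {"hand":95,"linear":[0,0,-45],"turn":[0,0,0]}
    - {"hand":95,"linear":[0,0,0],"turn":[0,0,0]}
    - {"hand":95,"linear":[0,0,0],"turn":[0,0,0]}

```text
time_s: 19.7
tool_pos: [497.4, 388.8, 103.3]
tool_rot: [3.046, 0.765, -0.003]
contact_force: [0.3, -0.1, 0.5]
opening: 53.5
gripper_force: 0.0
```

```bash
python3 -c "
from h import *;st()"
```

```text
t19.70 tcp [497.4 388.8 103.3] close118.2 tilt [-0.002 -0.002] j [-0.47  0.7  -0.38  1.91  0.43  0.62 -2.21] F [ 0.3 -0.1  0.5] op53.5 gf0.0
```

Request:
apply_moves:
  rows:
    - {"hand":95,"linear":[0.4,-0.4,-35],"turn":[0,0,0]}
    - {"hand":95,"linear":[0,0,-15],"turn":[0,0,0]}
    - {"hand":95,"linear":[0,0,-4],"turn":[0,0,0]}
    - {"hand":95,"linear":[0,0,0],"turn":[0,0,0]}
    - {"hand":255,"linear":[0,0,0],"turn":[0,0,0]}
    - {"hand":255,"linear":[0,0,0],"turn":[0,0,0]}
    - {"hand":255,"linear":[0,0,0],"turn":[0,0,0]}
    - {"hand":255,"linear":[0,0,0],"turn":[0,0,0]}
  newtons: 40

```text
time_s: 20.5
tool_pos: [498.9, 390.3, 51.1]
tool_rot: [-3.046, -0.766, -0.004]
contact_force: [0.2, -1.3, 6.1]
opening: 33.2
gripper_force: 40.1
```

```bash
python3 -c "
from h import *;st()"
```

```text
t20.50 tcp [498.9 390.3  51.1] close118.2 tilt [0.002 0.002] j [-0.51  0.77 -0.33  1.92  0.48  0.52 -2.25] F [ 0.2 -1.3  6.1] op33.2 gf40.1
```

Request:
apply_moves:
  rows:
    - {"hand":255,"linear":[0,0,30],"turn":[0,0,0]}
    - {"hand":255,"linear":[0,0,45],"turn":[0,0,0]}
    - {"hand":255,"linear":[-3,-35,15],"turn":[0,0,0]}
    - {"hand":255,"linear":[-4,-46,0],"turn":[0,0,0]}
    - {"hand":255,"linear":[-4,-46,0],"turn":[0,0,0]}
    - {"hand":255,"linear":[-4,-46,0],"turn":[0,0,0]}
    - {"hand":255,"linear":[-4,-46,0],"turn":[0,0,0]}
    - {"hand":255,"linear":[-4,-46,0],"turn":[0,0,0]}
    - {"hand":255,"linear":[-4,-46,0],"turn":[0,0,0]}
    - {"hand":255,"linear":[-4,-46,0],"turn":[0,0,0]}

```text
time_s: 21.5
tool_pos: [466.7, 30.7, 139.8]
tool_rot: [3.046, 0.766, 0.001]
contact_force: [1.3, 0.2, -1.9]
opening: 32.9
gripper_force: 40.1
```

Request:
apply_moves:
  rows:
    - {"hand":255,"linear":[-4,-46,0],"turn":[0,0,0]}
    - {"hand":255,"linear":[-4,-46,0],"turn":[0,0,0]}
    - {"hand":255,"linear":[-5,-46,0],"turn":[0,0,0]}
    - {"hand":255,"linear":[-5,-46,0],"turn":[0,0,0]}
    - {"hand":255,"linear":[-5,-46,0],"turn":[0,0,0]}
    - {"hand":255,"linear":[-5,-46,0],"turn":[0,0,0]}
    - {"hand":255,"linear":[-5,-46,0],"turn":[0,0,0]}
    - {"hand":255,"linear":[0,-8,0],"turn":[0,0,0]}
    - {"hand":255,"linear":[0,0,0],"turn":[0,0,0]}
    - {"hand":255,"linear":[0,0,0],"turn":[0,0,0]}

```text
time_s: 22.5
tool_pos: [434.2, -296.1, 139.6]
tool_rot: [-3.045, -0.768, -0.0]
contact_force: [0.3, 0.9, -1.2]
opening: 32.9
gripper_force: 40.2
```

```bash
python3 -c "
from h import *;st()
s=snap('wrist','w8.png')
print(proj(s,[[443.9,-221.5,12],[433.1,-300.8,12]]))"
```

```text
t22.50 tcp [ 434.2 -296.1  139.6] close118.3 tilt [0.    0.001] j [ 0.87  0.56 -0.48  2.13  0.48  0.56 -1.04] F [ 0.3  0.9 -1.2] op32.9 gf40.2
[[249.63409741 149.510591  ]
 [323.86783791 200.68423448]]
```

View pics/w8.png

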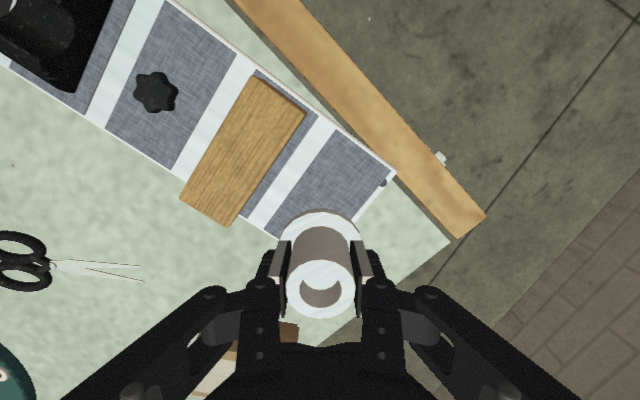

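The bush is held upright: flange centre about (320,248), barrel top about (320,289). The pine block stands in bay 3 at (243,150) and the knob in bay 2 at (156,92).

```bash
python3 -c "
from h import *
s=snap('wrist')
print(cast(s,[[320,248]],107.5),cast(s,[[320,289]],144.5));st()
print(cast(s,[[256,75],[306,111],[228,227],[179,197]],52))
"
```

```text
[[ 434.58670249 -295.4723344   107.5       ]] [[ 433.28629658 -296.23357771  144.5       ]]
t22.60 tcp [ 434.5 -295.1  139.7] close118.4 tilt [-0.     0.001] j [ 0.87  0.56 -0.48  2.13  0.48  0.56 -1.04] F [-0.4  0.  -1.8] op32.8 gf40.2
[[ 502.00010965 -210.20477191   52.        ]
 [ 497.45127416 -250.3640328    52.        ]
 [ 389.45548471 -236.40684442   52.        ]
 [ 394.97309604 -193.60001047   52.        ]]
```

Request:
apply_moves:
  rows:
    - {"hand":255,"linear":[-0.4,-5.1,-30],"turn":[0,0,0]}
    - {"hand":255,"linear":[0,0,-35],"turn":[0,0,0]}
    - {"hand":255,"linear":[0,0,-12],"turn":[0,0,0]}
    - {"hand":255,"linear":[0,0,-5],"turn":[0,0,0]}
    - {"hand":255,"linear":[0,0,-2],"turn":[0,0,0]}
    - {"hand":255,"linear":[0,0,0],"turn":[0,0,0]}
    - {"hand":255,"linear":[0,0,0],"turn":[0,0,0]}

```text
time_s: 23.3
tool_pos: [434.4, -302.9, 56.6]
tool_rot: [3.045, 0.766, 0.002]
contact_force: [-0.8, 0.3, -2.0]
opening: 32.9
gripper_force: 40.2
```

```bash
python3 -c "
from h import *;st()"
```

```text
t23.30 tcp [ 434.4 -302.9   56.6] close118.2 tilt [ 0.002 -0.001] j [ 0.78  0.69 -0.35  2.15  0.61  0.39 -1.15] F [-0.8  0.3 -2. ] op32.9 gf40.2
```

Request:
apply_moves:
  rows:
    - {"hand":255,"linear":[-0.2,2.2,-1],"turn":[0,0,0]}
    - {"hand":255,"linear":[0,0,-2.5],"turn":[0,0,0]}
    - {"hand":255,"linear":[0,0,0],"turn":[0,0,0]}
    - {"hand":255,"linear":[0,0,0],"turn":[0,0,0]}

```text
time_s: 23.7
tool_pos: [433.4, -300.5, 52.0]
tool_rot: [-3.047, -0.766, 0.0]
contact_force: [0.7, -0.8, -0.9]
opening: 32.8
gripper_force: 40.2
```

```bash
python3 -c "
from h import *;st()"
```

```text
t23.70 tcp [ 433.4 -300.5   52. ] close118.2 tilt [-0. -0.] j [ 0.77  0.7  -0.34  2.16  0.62  0.38 -1.16] F [ 0.7 -0.8 -0.9] op32.8 gf40.2
```

Next: lower the last millimetre, release, lift, then back off for a check.

Request:
apply_moves:
  rows:
    - {"hand":255,"linear":[0.4,0.2,-0.9],"turn":[0,0,0]}
    - {"hand":255,"linear":[0,0,0],"turn":[0,0,0]}
    - {"hand":95,"linear":[0,0,0],"turn":[0,0,0]}
    - {"hand":95,"linear":[0,0,0],"turn":[0,0,0]}
    - {"hand":95,"linear":[0,0,0],"turn":[0,0,0]}
    - {"hand":95,"linear":[0,0,30],"turn":[0,0,0]}
    - {"hand":95,"linear":[0,0,45],"turn":[0,0,0]}
    - {"hand":95,"linear":[0,0,45],"turn":[0,0,-8]}
    - {"hand":95,"linear":[0,40,30],"turn":[0,0,-8]}
    - {"hand":95,"linear":[0,40,0],"turn":[0,0,-8]}

```text
time_s: 24.7
tool_pos: [436.9, -221.4, 205.2]
tool_rot: [3.136, 0.1, 0.014]
contact_force: [0.1, 0.8, -0.0]
opening: 53.4
gripper_force: 0.0
```

Request:
apply_moves:
  rows:
    - {"hand":95,"linear":[5,20,0],"turn":[0,0,-8]}
    - {"hand":95,"linear":[5,0,0],"turn":[0,0,-4]}
    - {"hand":95,"linear":[0,0,0],"turn":[0,0,0]}
    - {"hand":95,"linear":[0,0,0],"turn":[0,0,0]}
    - {"hand":95,"linear":[0,0,0],"turn":[0,0,0]}

```text
time_s: 25.2
tool_pos: [443.4, -200.9, 200.9]
tool_rot: [-3.134, 0.213, 0.001]
contact_force: [0.2, 0.3, -0.0]
opening: 53.9
gripper_force: 0.0
```

```bash
python3 -c "
from h import *;st()
s=snap('wrist','w9.png')
print(proj(s,[[465.2,-63,12],[454.6,-142.2,12],[443.9,-221.5,12],[433.2,-300.8,12]]).round(1))"
```

```text
t25.20 tcp [ 443.4 -200.9  200.9] close82.2 tilt [-0.001  0.   ] j [ 0.65  0.4  -0.4   2.17  0.27  0.61 -1.66] F [ 0.2  0.3 -0. ] op53.9 gf0.0
[[195.5 177.7]
 [266.7 177.5]
 [338.1 177.3]
 [409.4 177.1]]
```

View pics/w9.png

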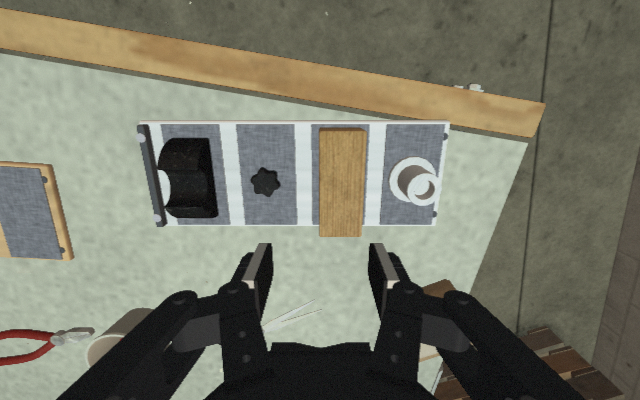

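All four stand in order: saddle (188,178), knob (265,181), block (342,182), bush (413,180). I'll run one numeric check of centring and yaw.

```bash
python3 -c "
from h import *
import m3; m3.s=s=snap('wrist'); m3.im=im=s['image']
m3.ms(245,160,290,205,lambda h:h[...,2]<65,[34,26],'knob')
m3.ms(312,120,372,242,lambda h:(h[...,1]>100)&(h[...,0]<25),52,'block')
m3.ms(385,150,442,212,lambda h:(h[...,2]>165)&(h[...,1]<35),19,'bush')
m3.ms(156,130,222,224,lambda h:h[...,2]<55,[12,52],'saddle')
grey=lambda h:(h[...,2]<150)&(h[...,2]>60)&(h[...,1]<60)&(h[...,0]>85)
m3.ms(378,118,446,230,grey,12,'pad4',300)
print(cast(s,[[389.5,178],[413,156]],19))
b=im[145:215,380:450]; cv2.imwrite('pics/b2.png',cv2.resize(b,None,fx=6,fy=6,interpolation=cv2.INTER_CUBIC))
"
```

```text
knob 34 [ 455.2 -144.5   27.5   32.5   35.8] px [265.1 181.7] [250.375 167.125] [279.625 196.125]
knob 26 [ 453.2 -142.6   28.2   33.4   35.8] px [265.1 181.7] [250.375 167.125] [279.625 196.125]
block 52 [ 446.  -222.3   43.8  110.6   82.2] px [340.9 181.6] [318.875 127.625] [365.875 236.125]
bush 19 [ 425.1 -304.9   57.3   70.5   90. ] px [424.1 180.5] [388.875 150.125] [441.375 211.375]
saddle 12 [461.5 -48.8  67.2 100.1  82.1] px [184.5 183.5] [155.625 137.625] [217.625 223.375]
saddle 52 [469.7 -70.1  58.4  87.   82.1] px [184.5 183.5] [155.625 137.625] [217.625 223.375]
pad4 12 [ 433.3 -303.2   66.1  115.4   82.5] px [408.8 173.8] [379.375 123.875] [445.375 223.875]
[[ 437.28215842 -277.11190103   19.        ]
 [ 458.14233209 -303.43929193   19.        ]]
```

View pics/b2.png

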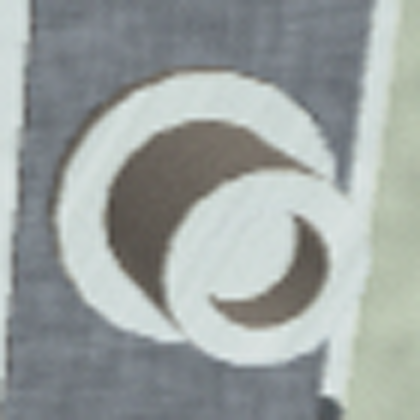

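The bush is upright; its flange is centred at about crop (195,205), which is image (412,178.7).

```bash
python3 -c "
from h import *
s=snap('wrist')
print(cast(s,[[412,178.7]],19),cast(s,[[423,187.7]],56))
# saddle: base right edge, and ends
v=s['image'].max(2).astype(int); r=178
print(v[r,150:232].tolist()); print(cast(s,[[216,185]],12))
"
```

```text
[[ 433.18357268 -301.48619999   19.        ]] [[ 433.99439646 -300.73802367   56.        ]]
[89, 89, 86, 72, 50, 51, 44, 46, 82, 161, 214, 214, 214, 215, 213, 216, 217, 200, 144, 35, 35, 34, 41, 33, 33, 35, 36, 38, 31, 33, 35, 34, 32, 35, 34, 33, 28, 34, 31, 33, 33, 35, 33, 35, 34, 38, 33, 35, 38, 36, 36, 36, 36, 30, 32, 31, 23, 11, 16, 19, 17, 23, 16, 43, 96, 137, 139, 139, 138, 137, 138, 135, 133, 133, 131, 169, 215, 218, 220, 220, 219, 218]
[[453.96289166 -83.50402367  12.        ]]
```

```bash
python3 -c "
from h import *
print(robot.close_job())"
```

```text
the job is handed in; nothing more can be done
None
```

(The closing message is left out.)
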